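# Index the board stand and pin it

### The arm

A 6-joint arm with a two-finger parallel gripper is mounted at the origin on the work surface. World frame = base frame: x ahead of the robot, y to its left, z up, the work surface at z = 0. Lengths are in m, angles in rad, forces in N, time in s.
With the tool pointing down it reaches from about 0.25 to 0.8 m from the base axis. Payload 3.9 kg.
Tool frame: the origin (TCP) lies midway between the tips of the shut fingers; the grasp point (between the pads) lies 19 mm behind it; z points along the fingers, y is the line along which they close (so a half turn about z gives the same grasp; the last joint's range is limited). The gripper opens to 85 mm and grips with 20 to 120 N. Pads are 22 mm wide; open, the fingers measure 114 mm over their backs; the gripper's body (76 mm by 85 mm) begins 54 mm behind the grasp point. The pads swing forward as they close: fully open they stand 13 mm farther back than shut.
Start: joints at [1.14, 0.26, -0.138, 1.173, 0, 1.571], TCP at [0.219, 0.477, 0.231] pointing down, gripper open.
Joint ranges: [-2.78, 2.78], [-0.83, 1.72], [-1.28, 1.37], [-1.9, 2.12], [-1.57, 1.48], [-3.14, 3.14]. Speed limits (rad/s): [2.57, 2.57, 3.14, 3.14, 3.14, 3.14].

### API

Orientations are given as a unit quaternion [x, y, z, w].
In Python, from plant import robot, optics gives the robot as it stands. The module is installed in compiled form; this text tells all that it offers.
- The arm moves only by the tool play_rows, never from a script. Its argument "commands" is a list of rows, each a list of 5 numbers: the shift along the world's x, y, z in mm, then the turn about the world's z in degrees, then the gripper command: -1 is fully open, 1 is shut, values between are in proportion. In form: [[tx, ty, tz, roll, gripper], ...]. A call has 1 to 5 rows; each row shifts and turns the commanded pose from where the row before left it; what a row does not reach is not made up. A row lasts 1/8 s, in which the tool goes at most 62.5 mm and 10.7 degrees, less where a joint would pass 70% of its speed; a pose out of reach is approached as far as the arm can. A call with a gripper value outside its range is refused whole. The fingers move at their own pace and stop on an object; the grip force is fixed at half the most. Time passes only in rows, so rows that do not move let the fingers close. It gives the time, the measured TCP pose, the force, the opening and the grip force at its end, in the units of the state.
- robot.get_state(): the state, without advancing time (a new reading comes with each control period).
- optics.get_image(name): name is "scene" or "top"; returns the picture (400x640x3 uint8, red, green, blue); there is no depth.
- optics.camera_info(name): a dict with "K" (3x3 intrinsics, pixels), "world_to_cam" (4x4, takes a point from world to camera coordinates). Camera axes: x right, y up, looking along -z (the intrinsics and any distortion apply to the point x, -y, -z); pixel columns grow to the right and rows downward; lengths in m; the calibration is good to about 2 mm. A picture is of the moment at which its call begins. camera_info takes no time and is no camera call.
- robot.finish_job(): hands the job in; it is judged then, once.
The state is a dict: "t": time; "joint_positions": joint angles; "qd": joint speeds; "tau": joint torques, N m; "tcp_pos": TCP position; "ee_rot": TCP orientation; "contact_force": force on the tool from outside, world axes, zero at the start; "wrist_torque": the same for the moment, N m; "grip_width": opening from 0.0 (shut) to 1.0 (fully open); "grip_force": force on a finger pad.
Only numpy, scipy, OpenCV 4.12 (cv2) and the standard library are available. Lean on these libraries where they do the work, as an engineer would, in place of code of your own. Each camera call takes 0.05 s, during which the arm holds its last target. There are 200 camera calls.

### The job

Turn the tilted stand's turntable (it has a black grip post to turn it by) until the circuit board's long terminal row faces the low side of the stand and an index hole lines up under the bracket's bushing, then lock it there: take the steel index pin from the tool block and push it through bracket and turntable until its collar sits fully down on the bushing. Do not force the pin while it is not going in, do not touch the circuit board, and leave the other tools and things on the bench where they are.

Things in the scene. Friction and masses are not known exactly. Their poses are not given: they have to be found in the camera images.
- stand: Board stand, fixed to the bench: painted metal wedge on a 250 x 210 mm foot plate, its face tilted 25 degrees, low side towards the robot. The face carries the turntable, the board carrier on it, and at the top of the slope the fixed index bracket. Origin on the bench under the turntable's centre; x points away from the robot towards the high side, y left, z up.
- face_centre (a point): Centre of the turntable's top face, on its axis, 106 mm above the bench. z: the turntable's axis, out of the face (25 degrees off vertical); x up the slope; y left. The turntable is a round aluminium plate, radius 98, 10 thick, with four plain holes 15.5 across, 90 degrees apart on an 80 radius; 30 mm clear below it. It turns with light friction (0.2 N m) and stays where left.
- bushing (a point): Mouth (upper end) of the steel bushing in the index bracket, whose arm (58 x 44) overhangs the turntable's rim at the top of the slope: on the hole's axis, 80 mm up the slope from the turntable's axis, 38 above the plate's top. Axes as face_centre. Bushing 36 across; its hole, 15.5 across, runs 32 deep straight through the bracket; 6 mm below that lies the plate.
- grip_post (a point): Black round post, 18 diameter, square to the face, 84 from the axis, by which the turntable is turned. This point: on its centre line, 40 above the plate's top; the post's top is at 78. z out of the face; x is up the slope when the board is as wanted; the post is then on the left, 112.5 degrees from x towards y. At the start it is 24 to 68 degrees clockwise of that, looking onto the face.
- carrier: Dark steel disc, 112 across, screwed on the turntable; bears post and board and turns with them. Origin at face_centre, axes as grip_post. It is screwed on only roughly: with an index hole exactly under the bushing it may stand up to 4.5 degrees either side of the wanted direction. The exact place must be felt or seen, e.g. turn slowly with the pin standing in the bushing until it drops in.
- terminals (a point): Top of the long black terminal row (60 x 12, 7 high) along one edge of the circuit board: its middle, 24 from the axis and 21 above the plate. It must end on the low side of the axis. Axes as grip_post.
- board: Green circuit board 60 x 80, underside 12 above the plate, parts up to 21 above the plate, turning with the carrier. Not to be touched. Origin at its underside centre, on the turntable's axis.
- pin_collar (a point): Steel index pin, 122 long, upright in one of the tool block's holes at the start. This point: on its axis at the collar's underside, 7 mm above half-way; z from tip to head. Below: shank 14 diameter, 68 long, last 4 mm tapered to 9. Above: collar 30 diameter, 6 thick, then head 24 diameter, 48 high, to hold it by. 0.13 to 0.23 kg. Home: at the bushing point; stopped by the plate: 30 higher.
- block: Wooden tool block 200 x 70 x 72 high, fixed; three through holes 16 across in a row along its x, 64 apart, the middle one at its centre. Origin under its centre. The index pin is the shortest thing in it, without a black handle
- driver_a_top (a point): Top of a nut driver with a black handle 28 across, standing 72 mm proud of the tool block; leave it
- driver_b_top (a point): Top of a nut driver with a black handle 31 across, standing 66 mm proud of the tool block; leave it
- meter: Orange multimeter 185 x 88 x 40 lying left of the stand; leave it. Origin under its centre
- tray: Grey parts tray 120 x 90 x 35, left of the stand; leave it. Origin under its centre
- protoboard: Tan prototype board 90 x 70 x 4 right of the tool block; leave it. Origin under its centre
- cutters: Side cutters with black handles, 130 long, lying on the robot's side of the tool block; leave them. Origin under the middle
- marker: Black marker pen, 130 long, 16 across, lying behind the stand; leave it. Origin under the middle
Not all that is in view belongs to the job. Leave any red or yellow look-alike of the part that bears pin_collar alone.

How it is judged:
By the outcome, as a careful person would: the job done as asked, in the order asked, and still so for the second after the job is handed in, with the robot touching nothing.
It also fails if it takes over 72 s, if anything falls off the work surface, if the arm or the gripper's body presses on something with over 40 N, if the wrist force passes 120 N, or if a joint passes its speed limit or range.

## Working session

There is one attempt and no reset: what is moved stays moved. The work goes in short steps, Python scripts to look and compute and a tool call to move; the robot and the scene stay as the last step left them, time stands still between calls to the robot, and variables do not carry over. Pictures are saved under pics/ and viewed, at most 10 in all, crops included, and the job is handed in when it is done.

Besides the shell and the picture viewer there is one more tool, called after "Emit:" in YAML: its name, and indented under it one key for each argument. play_rows: Moves the arm, as the interface text tells. Its arguments: {"type":"object","properties":{"commands":{"type":"array","items":{"type":"array","items":{"type":"number"}}}},"required":["commands"]}

```bash
mkdir -p pics; python3 - <<'E'
from plant import robot, optics
import cv2
for n in ("scene","top"):
    im=optics.get_image(n); cv2.imwrite(f"pics/{n}0.png",im[:,:,::-1])
    i=optics.camera_info(n); print(n,i)
print(robot.get_state())
E
```

```text
scene {'K': array([[502.69215426,   0.        , 315.67805338],
       [  0.        , 502.69215426, 201.1804867 ],
       [  0.        ,   0.        ,   1.        ]]), 'world_to_cam': array([[ 0.77323649,  0.63409562,  0.00529916, -0.38667868],
       [-0.42889342,  0.51681451,  0.74091376,  0.19125617],
       [ 0.46707149, -0.57517432,  0.67157927, -1.7842525 ],
       [ 0.        ,  0.        ,  0.        ,  1.        ]])}
top {'K': array([[397.88093001,   0.        , 314.51888841],
       [  0.        , 397.88093001, 194.23061929],
       [  0.        ,   0.        ,   1.        ]]), 'world_to_cam': array([[-0.00730232, -0.99979286,  0.01899765, -0.06338799],
       [ 0.99077441, -0.00466285,  0.13544122, -0.56297502],
       [-0.13532459,  0.01981142,  0.99060323, -0.9664976 ],
       [ 0.        ,  0.        ,  0.        ,  1.        ]])}
{'t': 0.1, 'joint_positions': array([ 1.14000289e+00,  2.60602911e-01, -1.39275945e-01,  1.17276718e+00,
       -2.32334851e-05,  1.57080213e+00]), 'qd': array([ 0.00045328, -0.00201721,  0.00139114,  0.00116406, -0.00071517,
        0.00068839]), 'tau': array([ 5.12403585e-04, -4.06510305e+01,  2.54527259e+01,  1.00842729e-02,
        4.54000929e-05,  1.76765406e-05]), 'tcp_pos': array([0.21896646, 0.47642947, 0.2305427 ]), 'ee_rot': array([ 2.13737729e-01,  9.76890643e-01, -9.05965000e-04, -1.86322605e-04]), 'contact_force': array([ 0.68663956, -0.18927485, -1.47302926]), 'wrist_torque': array([ 0.02312516, -0.06842547,  0.02677782]), 'grip_force': 0.0, 'grip_width': 0.9984085283331358}
```

View pics/scene0.png

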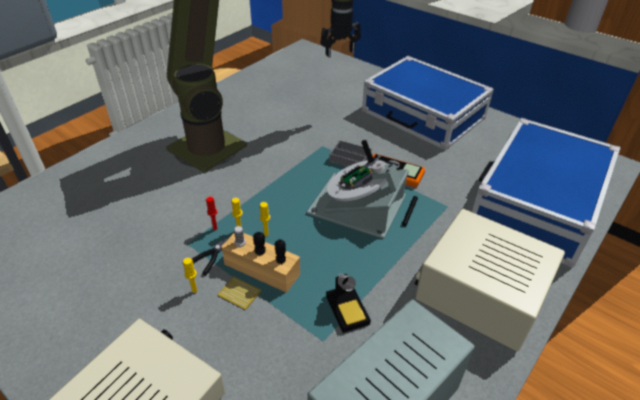

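View pics/top0.png

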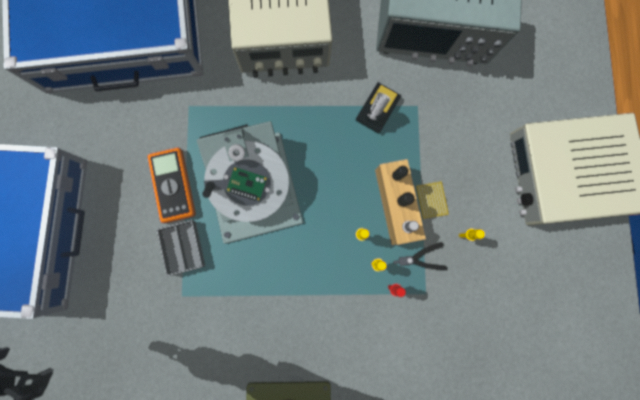

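The top view shows the stand at about (247,183), with the bracket at (237,152) and the post at (210,188). The tool block runs from (393,165) to (410,240), with the steel pin at its robot end (412,227). The scene view agrees: pin at (239,235), post at (368,150).

```bash
cat > h.py <<'E'
import numpy as np
from plant import robot, optics
C={n:optics.camera_info(n) for n in ("scene","top")}
def ray(n,u,v):
    K,T=C[n]["K"],C[n]["world_to_cam"]
    d=np.linalg.inv(K)@[u,v,1]; d=T[:3,:3].T@(d*[1,-1,-1]); return -T[:3,:3].T@T[:3,3], d/np.linalg.norm(d)
def plane(n,u,v,z):
    o,d=ray(n,u,v); return o+d*(z-o[2])/d[2]
def tri(a,b):
    (o1,d1),(o2,d2)=ray("scene",*a),ray("top",*b)
    s=np.linalg.lstsq(np.c_[d1,-d2],o2-o1,rcond=None)[0]
    p,q=o1+s[0]*d1,o2+s[1]*d2; return (p+q)/2,np.linalg.norm(p-q)
def proj(n,p):
    K,T=C[n]["K"],C[n]["world_to_cam"]; c=T[:3,:3]@p+T[:3,3]; c=K@(c*[1,-1,-1]); return c[:2]/c[2]
E
cat > crop.py <<'E'
import cv2,numpy as np
def tile(im,u,v,w,h,W=400,H=300):
    t=cv2.resize(im[v:v+h,u:u+w],(W,H),interpolation=cv2.INTER_CUBIC)
    for k in range(0,w,20): cv2.putText(t,str(u+k),(k*W//w,10),0,.35,(0,0,255),1); cv2.line(t,(k*W//w,12),(k*W//w,18),(0,0,255),1)
    for k in range(0,h,15): cv2.putText(t,str(v+k),(0,k*H//h+4),0,.35,(0,0,255),1)
    return t
E
python3 - <<'E'
import cv2,numpy as np
from crop import tile
t=cv2.imread("pics/top0.png"); s=cv2.imread("pics/scene0.png")
cv2.imwrite("pics/m1.png",np.vstack([np.hstack([tile(t,187,115,120,90),tile(t,360,150,120,90)]),np.hstack([tile(s,300,130,120,90),tile(s,200,200,120,90)])]))
E
```

```text
(no output)
```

View pics/m1.png

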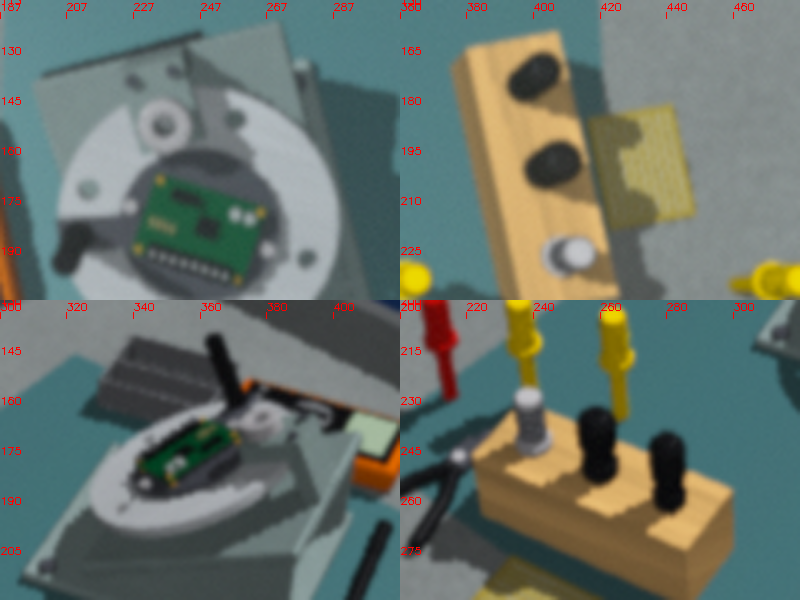

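```bash
python3 - <<'E'
from h import *
P=lambda n,r: print(n,np.round(r[0]*1000,1),np.round(r[1]*1000,1))
P("bush",tri((379,166),(235.9,152.5)))
P("posttop",tri((364.5,142),(206.2,193.6)))
P("pinhead",tri((238.4,229.1),(414,225.9)))
P("pincollar",tri((240.5,242),(409.5,227)))
print("pintop plane z126:",plane("top",414,225.9,.126), plane("scene",238.4,229.1,.126))
print("bush plane z.174:",plane("top",235.9,152.5,.174), plane("scene",379,166,.174))
# drivers, stand edge (foot plate right edge), block edge
T=lambda x,y,ou,ov:(ou+x*.3,ov+y*.3)
for n,(x,y),z in [("face top edge L",(40,78),.15),("face top edge R",(200,33),.15)]: print(n,plane("top",*T(x,y,187,115),z))
a=plane("top",*T(60,45,360,150),.072);b=plane("top",*T(157,33,360,150),.072);print("block",a,b,np.degrees(np.arctan2((b-a)[0],-(b-a)[1])))
# holes of the turntable and board corners (tile px)
for n,(x,y) in dict(h1=(235,120),h2=(89,190),h3=(307,258)).items(): 
    print(n,np.round(T(x,y,187,115),1))
E
```

```text
bush [640.  110.6 170.2] 3.0
posttop [546.7 171.  178.3] 2.0
pinhead [ 477.2 -292.4  123.9] 2.1
pincollar [ 478.  -293.4   76.4] 4.3
pintop plane z126: [ 0.47635403 -0.29254324  0.126     ] [ 0.4796989  -0.29307051  0.126     ]
bush plane z.174: [0.63791919 0.10882921 0.174     ] [0.64326048 0.1078136  0.174     ]
face top edge L [0.67689755 0.19748601 0.15      ]
face top edge R [0.70853067 0.08907322 0.15      ]
block [ 0.63413946 -0.22391983  0.072     ] [ 0.64302636 -0.29668656  0.072     ] 6.962972656686243
h1 [257.5 151. ]
h2 [213.7 172. ]
h3 [279.1 192.4]
```

```bash
cat > fit.py <<'E'
from h import *
from scipy.optimize import least_squares
def Rst(psi): 
    c,s=np.cos(psi),np.sin(psi); a=np.radians(25)
    return np.array([[c,-s,0],[s,c,0],[0,0,1]])@np.array([[np.cos(a),0,-np.sin(a)],[0,1,0],[np.sin(a),0,np.cos(a)]])
def pt(x,r,ang,h): 
    return np.array([x[0],x[1],.106])+Rst(x[2])@[r*np.cos(ang),r*np.sin(ang),h]
E
python3 - <<'E'
from fit import *
q=np.pi/2
def res(x):
    r=[proj("top",pt(x,.08,0,.038))-(235.9,152.5),proj("scene",pt(x,.08,0,.038))-(379,166),
       proj("top",pt(x,.08,x[3],0))-(257.5,151),proj("top",pt(x,.08,x[3]+q,0))-(213.7,172),proj("top",pt(x,.08,x[3]-q,0))-(279.1,192.4),
       proj("top",pt(x,.084,x[4],.078))-(206.2,193.6),proj("scene",pt(x,.084,x[4],.078))-(364.5,142)]
    return np.concatenate(r)
s=least_squares(res,[.58,.09,.25,-.5,1.4],loss="soft_l1"); x=s.x
print(x[:2],np.degrees(x[2:]),"resid",np.round(res(x),1))
print("bush",pt(x,.08,0,.038),"post40 now",pt(x,.084,x[4],.04),"post top",pt(x,.084,x[4],.078),"goal40",pt(x,.084,np.radians(112.5),.04))
E
```

```text
[0.58309069 0.09394172] [ 14.48262291 -33.40858965  77.98819455] resid [ 0.3  0.1 -1.6 -0.9 -0.  -0.7 -0.2 -0.5 -0.  -0.1 -0.2 -0.3 -0.7 -1.3]
bush [0.63774219 0.10805788 0.17424916] post40 now [0.56151601 0.17322638 0.14964032] post top [0.54596683 0.16921012 0.18408001] goal40 [0.51910709 0.157568   0.12866707]
```

Emit:
play_rows:
  commands:
    - [18,-50,14,8,-1]
    - [18,-50,14,8,-1]
    - [18,-50,14,8,-1]
    - [18,-50,14,8,-1]
    - [18,-50,14,7,-1]

```text
t: 0.72
tcp_pos: [0.3093, 0.2253, 0.3015]
ee_rot: [-0.127, 0.992, -0.0, -0.0]
contact_force: [1.6, 0.0, 0.1]
grip_width: 0.998
grip_force: 0.0
```

Emit:
play_rows:
  commands:
    - [18,-52,0,0,-1]
    - [18,-52,0,0,-1]
    - [18,-52,0,0,-1]
    - [18,-52,0,0,-1]
    - [18,-52,0,0,-1]

```text
t: 1.35
tcp_pos: [0.3993, -0.0348, 0.3012]
ee_rot: [-0.125, 0.992, 0.0, 0.0]
contact_force: [0.5, 0.1, 0.0]
grip_width: 0.998
grip_force: 0.0
```

Emit:
play_rows:
  commands:
    - [18,-52,0,0,-1]
    - [18,-52,0,0,-1]
    - [18,-52,0,0,-1]
    - [18,-52,0,0,-1]
    - [6,-51,0,0,-1]

```text
t: 1.98
tcp_pos: [0.4777, -0.2938, 0.3005]
ee_rot: [-0.125, 0.992, 0.0, -0.0]
contact_force: [0.2, -0.2, -0.3]
grip_width: 0.995
grip_force: 0.0
```

Emit:
play_rows:
  commands:
    - [0,1,-55,0,-1]
    - [0,0,-55,0,-1]
    - [0,0,-55,0,-1]
    - [0,0,-30,0,-1]
    - [0,0,-12,0,-1]

```text
t: 2.6
tcp_pos: [0.4755, -0.2899, 0.0919]
ee_rot: [-0.125, 0.992, 0.001, -0.002]
contact_force: [0.5, -0.5, 0.5]
grip_width: 0.999
grip_force: 0.0
```

Emit:
play_rows:
  commands:
    - [0,0,0,0,0.3]
    - [0,0,0,0,1]
    - [0,0,0,0,1]
    - [0,0,0,0,1]
    - [0,0,0,0,1]

```text
t: 3.22
tcp_pos: [0.4782, -0.2917, 0.0957]
ee_rot: [-0.125, 0.992, -0.001, 0.001]
contact_force: [0.3, -1.2, 6.3]
grip_width: 0.262
grip_force: 58.6
```

Emit:
play_rows:
  commands:
    - [0,0,20,0,1]
    - [0,0,20,0,1]
    - [0,0,20,0,1]
    - [0,0,0,0,1]

```text
t: 3.72
tcp_pos: [0.4781, -0.2915, 0.1555]
ee_rot: [-0.125, 0.992, -0.001, 0.001]
contact_force: [0.1, 0.8, -1.8]
grip_width: 0.265
grip_force: 59.5
```

Emit:
play_rows:
  commands:
    - [-10,-2.5,-0.5,0,1]
    - [-10,-2.5,-1.5,0,1]
    - [-10,-2.6,-3,0,1]
    - [-11.6,-3,-4,0,1]
    - [0,0,0,0,1]

```text
t: 4.35
tcp_pos: [0.4346, -0.3021, 0.145]
ee_rot: [-0.124, 0.992, -0.0, -0.0]
contact_force: [3.9, -0.9, 1.1]
grip_width: 0.264
grip_force: 60.1
```

```bash
python3 - <<'E'
import cv2,numpy as np
from crop import tile
from h import *
t=optics.get_image("top")[:,:,::-1]; s=optics.get_image("scene")[:,:,::-1]
cv2.imwrite("pics/m2.png",np.hstack([tile(t,360,175,120,90),tile(s,180,180,120,90)]))
E
```

```text
(no output)
```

View pics/m2.png

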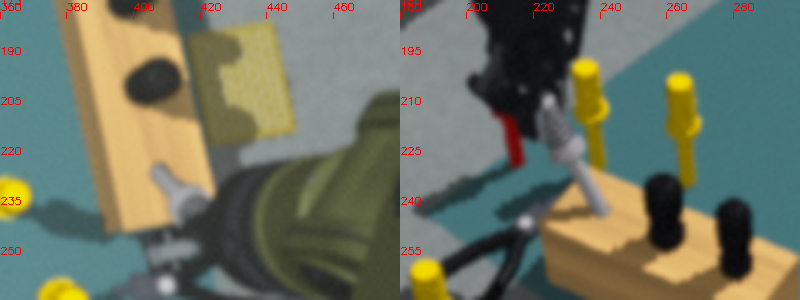

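Scene view: the pin is tilted in the grip, head at about (224,210) and tip still in the block hole at (241,243). Next I lift it out along its axis and carry it to above the bushing.

Emit:
play_rows:
  commands:
    - [-8,-2,18,0,1]
    - [-8,-2,18,0,1]
    - [0,0,45,0,1]
    - [0,0,45,0,1]
    - [0,0,30,0,1]

```text
t: 5.08
tcp_pos: [0.4176, -0.3047, 0.302]
ee_rot: [-0.125, 0.992, 0.001, -0.002]
contact_force: [0.1, -0.4, -3.0]
grip_width: 0.259
grip_force: 59.9
```

Emit:
play_rows:
  commands:
    - [10,30,0,0,1]
    - [20,50,0,0,1]
    - [20,50,0,0,1]
    - [20,50,0,0,1]
    - [20,50,0,0,1]

```text
t: 5.7
tcp_pos: [0.5073, -0.074, 0.2997]
ee_rot: [-0.125, 0.992, 0.0, -0.003]
contact_force: [0.5, 0.2, -1.7]
grip_width: 0.264
grip_force: 59.9
```

Emit:
play_rows:
  commands:
    - [20,50,0,0,1]
    - [20,50,0,0,1]
    - [20,45,0,0,1]
    - [11,24,-10,0,1]
    - [0,0,-8,0,1]

```text
t: 6.32
tcp_pos: [0.5789, 0.0946, 0.2807]
ee_rot: [-0.126, 0.992, -0.001, -0.003]
contact_force: [-0.5, -0.5, -0.8]
grip_width: 0.263
grip_force: 59.8
```

```bash
python3 - <<'E'
import cv2,numpy as np
from crop import tile
from h import *
t=optics.get_image("top")[:,:,::-1]; s=optics.get_image("scene")[:,:,::-1]
cv2.imwrite("pics/t3.png",t);cv2.imwrite("pics/s3.png",s)
cv2.imwrite("pics/m3.png",np.hstack([tile(t,195,110,80,60),tile(s,330,110,80,60)]))
print(robot.get_state()["tcp_pos"])
E
```

```text
[0.57806636 0.09269592 0.28076441]
```

View pics/m3.png

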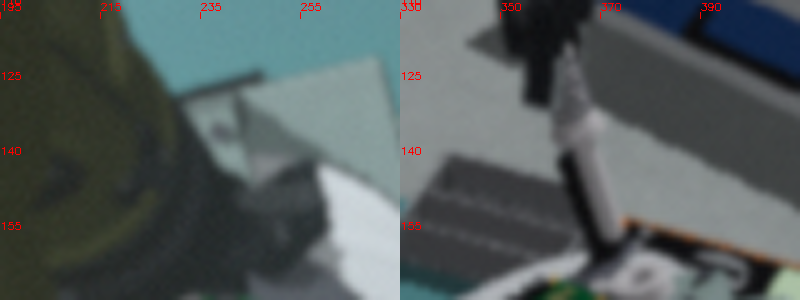

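```bash
python3 - <<'E'
from fit import *
psi=np.radians(14.48); tcp=np.array([.5781,.0927,.2808]); G=tcp+[0,0,.019]
for th in (18,20,22,25,28):
    t=np.radians(th); a=np.array([-np.sin(t)*np.cos(psi),-np.sin(t)*np.sin(psi),np.cos(t)])
    print(th,"tip",np.round(proj("scene",G-.1107*a),1),"collar",np.round(proj("scene",G-.0397*a),1))
B=np.array([.6377,.1081,.1742]); a=Rst(psi)[:,2]
print("bush",proj("scene",B),"B+30a",proj("scene",B+.03*a),"mm",B+.03*a)
E
```

```text
18 tip [369.  156.9] collar [363.4 135.3]
20 tip [370.2 156.9] collar [363.8 135.3]
22 tip [371.4 156.8] collar [364.3 135.3]
25 tip [373.3 156.7] collar [364.9 135.2]
28 tip [375.1 156.4] collar [365.6 135.1]
bush [377.43815818 165.12313846] B+30a [374.03473469 156.32634932] mm [0.62542419 0.10492983 0.20138923]
```

```bash
python3 - <<'E'
import cv2,numpy as np
from crop import tile
s0=cv2.imread("pics/scene0.png");s=cv2.imread("pics/s3.png")
def f(im):
    c=cv2.resize(im[140:180,355:405],(400,320),interpolation=cv2.INTER_CUBIC)
    for k in range(0,50,5): cv2.line(c,(k*8,0),(k*8,5),(0,0,255),1); cv2.putText(c,str(355+k),(k*8,14),0,.3,(0,0,255),1)
    for k in range(0,40,5): cv2.putText(c,str(140+k),(0,k*8+4),0,.3,(0,0,255),1)
    return c
cv2.imwrite("pics/m4.png",np.hstack([f(s0),f(s)]))
E
```

```text
(no output)
```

View pics/m4.png

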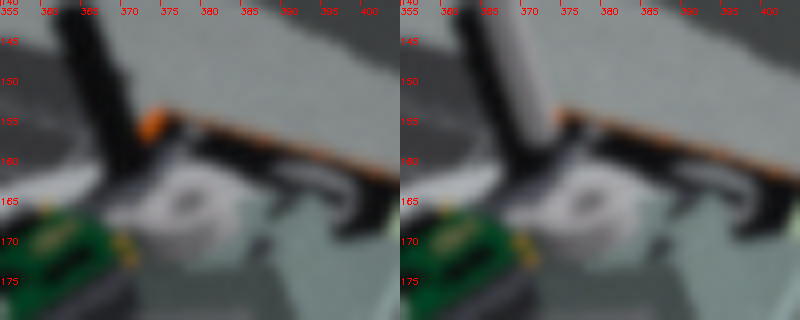

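```bash
python3 - <<'E'
from h import *
print("bush top",plane("top",235.5,152.1,.1742)*1e3,"scene",plane("scene",378.4,164.6,.1742)*1e3)
for z in (.1975,.1995): print("tip scene",plane("scene",371.8,157.0,z)*1e3)
E
```

```text
bush top [638.7765022  109.69021219 174.2       ] scene [638.45077316 111.86095223 174.2       ]
tip scene [619.6758978  102.74755606 197.5       ]
tip scene [621.0571823  100.46525881 199.5       ]
```

The tip is at about (371.8,157) and the bushing hole at (378.4,164.6) in the scene view, so the tilt is about 22.5°. I move the tip to the mouth, then enter gently.

Emit:
play_rows:
  commands:
    - [10,4,-6,0,1]
    - [8,3,-7,0,1]
    - [0,0,-7,0,1]
    - [0,0,0,0,1]

```text
t: 6.92
tcp_pos: [0.598, 0.1, 0.2623]
ee_rot: [-0.124, 0.992, -0.0, -0.001]
contact_force: [-0.3, 0.8, -1.7]
grip_width: 0.263
grip_force: 59.9
```

Emit:
play_rows:
  commands:
    - [1,0.3,-2,0,1]
    - [1,0.3,-2,0,1]
    - [1,0.2,-2,0,1]
    - [0,0,0,0,1]

```text
t: 7.42
tcp_pos: [0.6006, 0.1009, 0.2604]
ee_rot: [-0.125, 0.992, -0.0, 0.001]
contact_force: [-6.4, -2.0, 10.8]
grip_width: 0.265
grip_force: 61.7
```

Emit:
play_rows:
  commands:
    - [-1,-0.3,3,0,1]
    - [-3,0,0,0,1]
    - [0,0,0,0,1]

```text
t: 7.8
tcp_pos: [0.5974, 0.1009, 0.2599]
ee_rot: [-0.125, 0.992, 0.0, -0.0]
contact_force: [-0.9, -0.8, -1.6]
grip_width: 0.26
grip_force: 60.2
```

Emit:
play_rows:
  commands:
    - [1,0.3,-2,0,1]
    - [1,0.3,-2,0,1]
    - [0.5,0.2,-1,0,1]
    - [0,0,0,0,1]

```text
t: 8.3
tcp_pos: [0.5984, 0.1012, 0.2591]
ee_rot: [-0.125, 0.992, -0.0, 0.0]
contact_force: [-10.7, -2.3, 18.1]
grip_width: 0.259
grip_force: 62.0
```

Emit:
play_rows:
  commands:
    - [-1,-0.3,3,0,1]
    - [-0.5,-0.2,2,0,1]
    - [0,0,0,0,1]

```text
t: 8.68
tcp_pos: [0.5989, 0.1013, 0.26]
ee_rot: [-0.125, 0.992, 0.0, -0.0]
contact_force: [-0.6, -0.0, 1.1]
grip_width: 0.26
grip_force: 60.2
```

```bash
python3 - <<'E'
import cv2,numpy as np
from h import *
s=optics.get_image("scene")[:,:,::-1]; t=optics.get_image("top")[:,:,::-1]; cv2.imwrite("pics/s5.png",s)
def f(im,u,v):
    c=cv2.resize(im[v:v+60,u:u+50],(400,480),interpolation=cv2.INTER_CUBIC)
    for k in range(0,50,5): cv2.line(c,(k*8,0),(k*8,5),(0,0,255),1); cv2.putText(c,str(u+k),(k*8,14),0,.3,(0,0,255),1)
    for k in range(0,60,5): cv2.putText(c,str(v+k),(0,k*8+4),0,.3,(0,0,255),1)
    return c
cv2.imwrite("pics/m5.png",np.hstack([f(s,355,120),f(t,215,120)]))
print(robot.get_state()["tcp_pos"])
E
```

```text
[0.59886789 0.10129847 0.25999959]
```

View pics/m5.png

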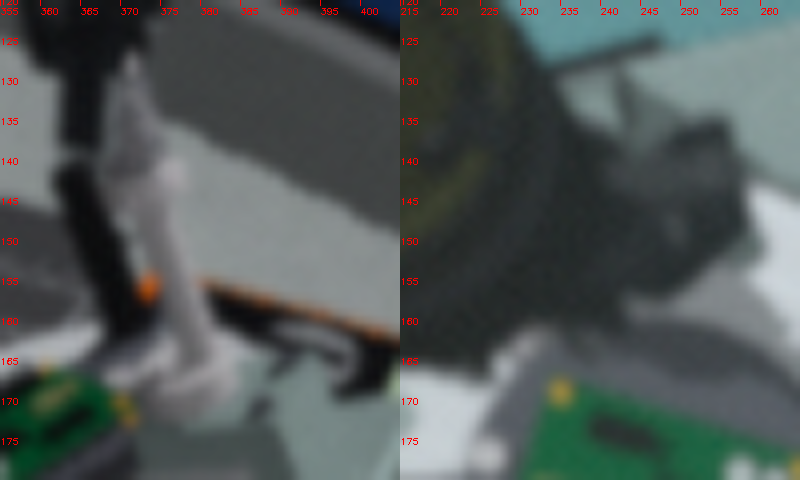

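The pin tip is at (378.6,165), sitting a few mm too far up-slope on the bushing rim, which agrees with the arm's own pose. I shift it back and try again.

Emit:
play_rows:
  commands:
    - [-3,-1,0,0,1]
    - [0,0,0,0,1]
    - [0.5,0.1,-2,0,1]
    - [0.5,0.1,-1.5,0,1]
    - [0,0,0,0,1]

```text
t: 9.4
tcp_pos: [0.5962, 0.1003, 0.2581]
ee_rot: [-0.125, 0.992, -0.0, 0.0]
contact_force: [-2.7, -0.4, 5.9]
grip_width: 0.263
grip_force: 60.7
```

Emit:
play_rows:
  commands:
    - [-0.4,1.5,0,0,1]
    - [0,0,0,0,1]

```text
t: 9.65
tcp_pos: [0.596, 0.101, 0.2582]
ee_rot: [-0.124, 0.992, -0.001, 0.0]
contact_force: [-3.1, -2.9, 6.5]
grip_width: 0.264
grip_force: 60.7
```

Emit:
play_rows:
  commands:
    - [-0.4,1.5,0,0,1]
    - [0,0,0,0,1]

```text
t: 9.9
tcp_pos: [0.5957, 0.1023, 0.2583]
ee_rot: [-0.124, 0.992, -0.001, 0.001]
contact_force: [-2.8, -3.0, 6.4]
grip_width: 0.266
grip_force: 60.8
```

Emit:
play_rows:
  commands:
    - [-2,-0.5,-1,0,1]
    - [0,0,0,0,1]

```text
t: 10.15
tcp_pos: [0.5943, 0.1023, 0.2577]
ee_rot: [-0.124, 0.992, -0.001, 0.001]
contact_force: [-2.6, -2.3, 7.4]
grip_width: 0.266
grip_force: 60.8
```

```bash
python3 - <<'E'
import cv2,numpy as np
from h import *
s=optics.get_image("scene")[:,:,::-1]; cv2.imwrite("pics/s6.png",s); s0=cv2.imread("pics/scene0.png")
def f(im,u,v):
    k=13; c=cv2.resize(im[v:v+40,u:u+30],(30*k,40*k),interpolation=cv2.INTER_CUBIC)
    c=cv2.convertScaleAbs(c,alpha=1.4,beta=-40)
    for i in range(0,30,5): cv2.line(c,(int((i+.5)*k),0),(int((i+.5)*k),5),(0,0,255),1); cv2.putText(c,str(u+i),(int((i+.5)*k),14),0,.3,(0,0,255),1)
    for i in range(0,40,5): cv2.putText(c,str(v+i),(0,int((i+.5)*k)+4),0,.3,(0,0,255),1)
    return c
cv2.imwrite("pics/m6.png",np.hstack([f(s0,363,140),f(s,363,140)]))
E
```

```text
(no output)
```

View pics/m6.png

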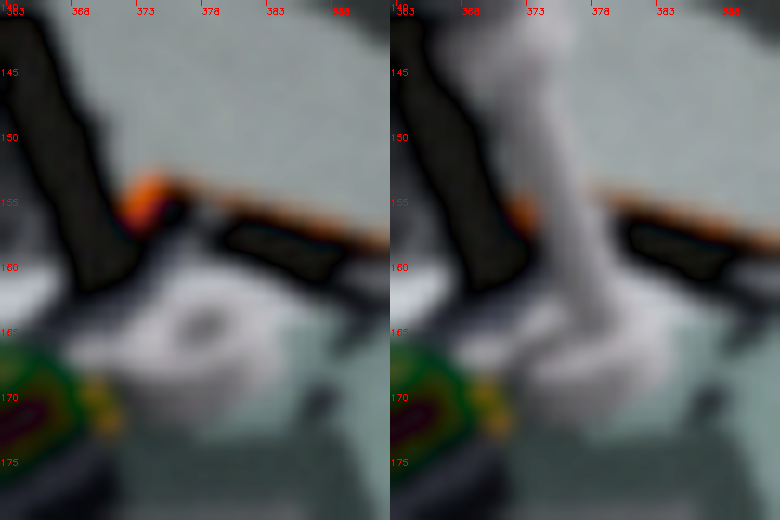

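In the zoomed view the hole centre is at about (378,164.2) and the tip at (378.3,164.9). The tip is therefore a few mm too far towards +x/-y, so I keep sliding lightly in that direction.

Emit:
play_rows:
  commands:
    - [-1.5,1,-0.6,0,1]
    - [0,0,0,0,1]

```text
t: 10.45
tcp_pos: [0.593, 0.1032, 0.2572]
ee_rot: [-0.124, 0.992, -0.001, 0.002]
contact_force: [-1.5, -1.2, 7.0]
grip_width: 0.261
grip_force: 60.9
```

Emit:
play_rows:
  commands:
    - [-1.5,1,-0.6,0,1]
    - [0,0,0,0,1]

```text
t: 10.7
tcp_pos: [0.5917, 0.1042, 0.2568]
ee_rot: [-0.124, 0.992, -0.001, 0.002]
contact_force: [-1.6, -2.6, 7.7]
grip_width: 0.261
grip_force: 60.9
```

Emit:
play_rows:
  commands:
    - [-1.5,0.5,-0.8,0,1]
    - [0,0,0,0,1]

```text
t: 10.95
tcp_pos: [0.5904, 0.1047, 0.2563]
ee_rot: [-0.124, 0.992, -0.001, 0.002]
contact_force: [-1.8, -2.0, 8.3]
grip_width: 0.262
grip_force: 61.0
```

Emit:
play_rows:
  commands:
    - [0,0,5,0,1]
    - [0,-5,2,0,1]
    - [0,0,0,0,1]

```text
t: 11.32
tcp_pos: [0.5893, 0.1001, 0.2605]
ee_rot: [-0.124, 0.992, -0.0, -0.0]
contact_force: [-0.7, -0.0, -1.6]
grip_width: 0.264
grip_force: 59.9
```

```bash
cat > tilt.py <<'E'
import cv2
from fit import *
def shank(im,s0,r0,r1,u0=362,u1=392):
    d=np.abs(im.astype(float)-s0).sum(2)
    d=cv2.GaussianBlur(d,(3,3),0); out=[]
    for v in range(r0,r1):
        row=d[v,u0:u1]; m=row>60
        if m.sum(): i=np.where(m)[0]; out.append((v,u0+i.min(),u0+i.max(),u0+(row[m]*i).sum()/row[m].sum()))
    return out
E
python3 - <<'E'
from tilt import *
s=optics.get_image("scene")[:,:,::-1]; cv2.imwrite("pics/s7.png",s)
s0=cv2.imread("pics/scene0.png")
for n,im,a,b in (("s3",cv2.imread("pics/s3.png"),138,160),("s6",cv2.imread("pics/s6.png"),146,168),("now",s,140,168)):
    o=shank(im,s0,a,b); print(n); print([(r[0],r[1],r[2]) for r in o])
p=robot.get_state()["tcp_pos"];print(p)
E
```

```text
s3
[(138, np.int64(362), np.int64(364)), (139, np.int64(363), np.int64(363)), (140, np.int64(365), np.int64(365)), (141, np.int64(365), np.int64(366)), (142, np.int64(365), np.int64(367)), (143, np.int64(365), np.int64(367)), (144, np.int64(365), np.int64(367)), (145, np.int64(365), np.int64(368)), (146, np.int64(366), np.int64(368)), (147, np.int64(366), np.int64(369)), (148, np.int64(366), np.int64(370)), (149, np.int64(367), np.int64(371)), (150, np.int64(367), np.int64(371)), (151, np.int64(367), np.int64(371)), (152, np.int64(368), np.int64(371)), (153, np.int64(368), np.int64(371)), (154, np.int64(368), np.int64(374)), (155, np.int64(369), np.int64(375)), (156, np.int64(369), np.int64(375)), (157, np.int64(370), np.int64(374)), (158, np.int64(371), np.int64(373))]
s6
[(146, np.int64(370), np.int64(373)), (147, np.int64(370), np.int64(373)), (148, np.int64(371), np.int64(373)), (149, np.int64(371), np.int64(373)), (150, np.int64(371), np.int64(374)), (151, np.int64(372), np.int64(374)), (152, np.int64(372), np.int64(374)), (153, np.int64(372), np.int64(378)), (154, np.int64(373)
[... 763 characters left out ...]
(147, np.int64(369), np.int64(371)), (151, np.int64(372), np.int64(372)), (152, np.int64(372), np.int64(372)), (153, np.int64(373), np.int64(376)), (154, np.int64(373), np.int64(377)), (155, np.int64(372), np.int64(378)), (156, np.int64(372), np.int64(378)), (157, np.int64(372), np.int64(378)), (158, np.int64(372), np.int64(378)), (159, np.int64(373), np.int64(378)), (160, np.int64(373), np.int64(375)), (161, np.int64(376), np.int64(377)), (162, np.int64(375), np.int64(377)), (163, np.int64(375), np.int64(377)), (164, np.int64(374), np.int64(376)), (165, np.int64(373), np.int64(376)), (166, np.int64(372), np.int64(375)), (167, np.int64(372), np.int64(374))]
[0.58921166 0.10024906 0.26033278]
```

```bash
python3 - <<'E'
import cv2,numpy as np
s=cv2.imread("pics/s7.png")
u,v,k=355,125,13
c=cv2.resize(s[v:v+46,u:u+40],(40*k,46*k),interpolation=cv2.INTER_LANCZOS4); c=cv2.convertScaleAbs(c,alpha=1.6,beta=-70)
for i in range(0,40,5): cv2.line(c,(int((i+.5)*k),0),(int((i+.5)*k),600),(0,0,255),1); cv2.putText(c,str(u+i),(int((i+.5)*k),14),0,.35,(0,255,255),1)
for i in range(0,46,5): cv2.line(c,(0,int((i+.5)*k)),(520,int((i+.5)*k)),(0,0,255),1);cv2.putText(c,str(v+i),(0,int((i+.5)*k)+4),0,.35,(0,255,255),1)
cv2.imwrite("pics/m7.png",c)
E
```

```text
(no output)
```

View pics/m7.png

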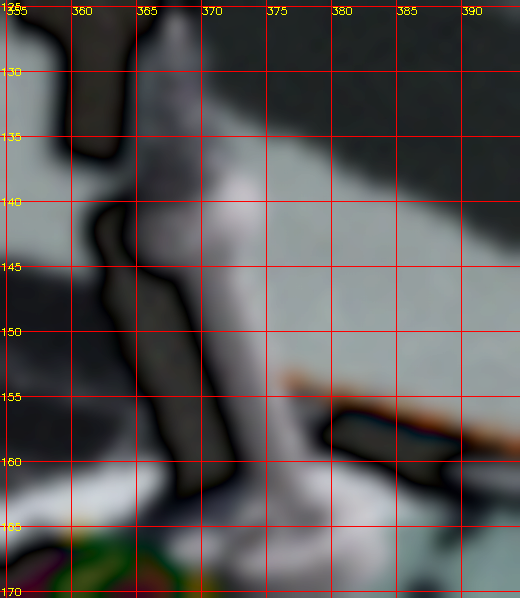

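```bash
python3 - <<'E'
from fit import *
for n,u,v,z in (("tip",376.5,163.3,.178),("tipFKpix",0,0,0),("bush",378.1,164.3,.1742),("bush",377.9,164.7,.1742),("headpin0",238.4,229.1,.126)):
    if z: print(n,plane("scene",u,v,z)*1e3)
for th in (22,24,26):
    t=np.radians(th);psi=np.radians(14.48);a=np.array([-np.sin(t)*np.cos(psi),-np.sin(t)*np.sin(psi),np.cos(t)]);q=np.array([.5892,.1002,.2794])-.1107*a
    print(th,q,proj("scene",q))
# outer ring of bushing & bracket in top image: bright blob centroid
import cv2
t=cv2.imread("pics/top0.png"); g=cv2.cvtColor(t,cv2.COLOR_BGR2GRAY)[140:165,222:250]
print(g[3:22:1,4:26])
E
```

```text
tip [633.38574511 109.12587477 178.        ]
bush [637.01161337 112.46671375 174.2       ]
bush [637.6133566  110.56447487 174.2       ]
headpin0 [ 479.69889502 -293.07051018  126.        ]
22 [0.62935169 0.11056898 0.17676075] [375.57535033 162.84796097]
24 [0.6327955  0.11145833 0.17827052] [376.79828132 162.75599579]
26 [0.6361862  0.11233396 0.1799035 ] [378.01043398 162.62440402]
[[134 130 129 131 132 134 133 135 138 136 135 133 131 131 133 135 135 128
  115 108 112 117]
 [137 136 136 136 137 136 140 141 143 145 143 138 133 128 128 129 134 132
  122 109 112 118]
 [138 136 137 136 140 145 151 155 157 159 156 149 142 132 126 125 131 130
  126 112 111 118]
 [139 135 137 141 149 160 165 167 167 166 166 163 157 148 136 127 123 124
  121 111 108 115]
 [142 137 139 149 163 170 171 169 166 165 165 163 161 161 152 137 123 116
  113 106 105 113]
 [144 138 144 160 174 174 170 164 161 154 153 156 159 162 160 151 134 115
  102  95  96 110]
 [148 140 148 165 174 170 164 153 146 137 139 142 148 157 162 160 148 124
  100  92  93 106]
 [153 144 151 165 168 165 156 140 129 124 125 127 136 152 161
[... 355 characters left out ...]
2  99 116 139 161 164 157 143
  117  96  93  92]
 [172 161 153 157 165 165 156 138 120 108 111 120 137 154 163 162 151 137
  113  98  93  94]
 [176 167 155 154 160 163 161 155 147 139 138 148 160 163 163 161 150 127
  107 100 100 101]
 [178 171 159 150 155 159 162 162 161 159 161 163 166 164 160 154 141 120
  107 104 107 109]
 [177 173 162 149 148 154 158 160 162 163 164 163 161 158 153 142 126 112
  105 104 107 107]
 [178 175 166 150 146 147 152 154 154 155 159 155 149 140 130 119 106  95
   93  92  93  94]
 [178 177 171 158 150 152 156 153 144 139 139 133 124 109  95  86  81  78
   76  75  75  74]
 [182 180 177 168 164 166 166 158 135 118 110 104  90  78  72  69  65  66
   65  65  66  67]]
```

Emit:
play_rows:
  commands:
    - [3.5,-1.8,1,0,1]
    - [3,-1.8,0,0,1]
    - [0,0,0,0,1]

```text
t: 11.75
tcp_pos: [0.5962, 0.0967, 0.2616]
ee_rot: [-0.124, 0.992, -0.0, -0.0]
contact_force: [-0.2, 0.2, -1.6]
grip_width: 0.261
grip_force: 59.9
```

Emit:
play_rows:
  commands:
    - [1,0.2,-2,0,1]
    - [1,0.2,-2,0,1]
    - [0.5,0.1,-1,0,1]
    - [0,0,0,0,1]

```text
t: 12.25
tcp_pos: [0.5976, 0.0972, 0.2583]
ee_rot: [-0.125, 0.992, -0.0, 0.0]
contact_force: [-4.4, 0.1, 6.7]
grip_width: 0.264
grip_force: 60.9
```

Emit:
play_rows:
  commands:
    - [-2,-0.5,-0.8,0,1]
    - [0,0,0,0,1]

```text
t: 12.5
tcp_pos: [0.5965, 0.097, 0.2576]
ee_rot: [-0.125, 0.992, 0.0, 0.001]
contact_force: [-1.4, -1.0, 4.8]
grip_width: 0.267
grip_force: 60.6
```

Emit:
play_rows:
  commands:
    - [-2,-0.5,-0.9,0,1]
    - [0,0,0,0,1]

```text
t: 12.75
tcp_pos: [0.594, 0.0963, 0.2546]
ee_rot: [-0.125, 0.992, -0.0, -0.0]
contact_force: [-0.3, 0.0, -1.6]
grip_width: 0.266
grip_force: 60.1
```

Emit:
play_rows:
  commands:
    - [-2,-0.5,-0.9,0,1]
    - [0,0,0,0,1]

```text
t: 13.0
tcp_pos: [0.5922, 0.0959, 0.2538]
ee_rot: [-0.125, 0.992, 0.0, -0.0]
contact_force: [1.3, 0.2, -1.8]
grip_width: 0.264
grip_force: 60.1
```

Emit:
play_rows:
  commands:
    - [1.2,0.3,-2.7,0,1]
    - [1.2,0.3,-2.7,0,1]
    - [0,0,0,0,1]

```text
t: 13.38
tcp_pos: [0.5952, 0.0968, 0.2485]
ee_rot: [-0.125, 0.992, 0.0, 0.0]
contact_force: [1.0, 1.2, -1.8]
grip_width: 0.261
grip_force: 59.8
```

Emit:
play_rows:
  commands:
    - [1.2,0.3,-2.7,0,1]
    - [1.2,0.3,-2.7,0,1]
    - [0,0,0,0,1]

```text
t: 13.75
tcp_pos: [0.5974, 0.0973, 0.2431]
ee_rot: [-0.125, 0.992, 0.0, 0.0]
contact_force: [2.3, 2.5, -1.3]
grip_width: 0.264
grip_force: 59.8
```

Emit:
play_rows:
  commands:
    - [1.5,0.9,-2.7,0,1]
    - [1.5,0.8,-2.7,0,1]
    - [0,0,0,0,1]

```text
t: 14.12
tcp_pos: [0.6001, 0.0985, 0.2375]
ee_rot: [-0.125, 0.992, -0.0, -0.0]
contact_force: [1.3, 0.2, -2.1]
grip_width: 0.263
grip_force: 59.9
```

Emit:
play_rows:
  commands:
    - [1.3,0.5,-2.7,0,1]
    - [1.3,0.5,-2.7,0,1]
    - [0,0,0,0,1]

```text
t: 14.5
tcp_pos: [0.6027, 0.0995, 0.2322]
ee_rot: [-0.125, 0.992, -0.0, -0.0]
contact_force: [1.6, 0.8, -2.0]
grip_width: 0.266
grip_force: 59.9
```

Emit:
play_rows:
  commands:
    - [1.3,0.4,-2.7,0,1]
    - [1.3,0.4,-2.7,0,1]
    - [0,0,0,0,1]

```text
t: 14.88
tcp_pos: [0.6053, 0.1004, 0.2268]
ee_rot: [-0.125, 0.992, -0.0, -0.0]
contact_force: [0.9, -0.4, -1.5]
grip_width: 0.265
grip_force: 59.9
```

Emit:
play_rows:
  commands:
    - [0.9,0.3,-1.8,0,1]
    - [0.5,0.2,-1,0,1]
    - [0,0,0,0,1]

```text
t: 15.25
tcp_pos: [0.6067, 0.1009, 0.2242]
ee_rot: [-0.125, 0.992, -0.0, -0.0]
contact_force: [0.7, -0.8, -2.5]
grip_width: 0.262
grip_force: 59.8
```

Emit:
play_rows:
  commands:
    - [0,0,0,0,0.2]
    - [0,0,0,0,-0.2]
    - [0,0,0,0,-0.2]
    - [0,0,10,0,-0.2]
    - [0,0,30,0,-0.2]

```text
t: 15.88
tcp_pos: [0.6057, 0.1009, 0.2638]
ee_rot: [-0.125, 0.992, -0.0, -0.002]
contact_force: [0.8, -0.1, 0.2]
grip_width: 0.599
grip_force: 0.0
```

Emit:
play_rows:
  commands:
    - [-30,0,40,0,-0.2]
    - [-50,0,20,0,0.2]
    - [-55,0,0,0,1]
    - [-20,0,0,0,1]
    - [0,0,0,0,1]

```text
t: 16.5
tcp_pos: [0.4507, 0.101, 0.3259]
ee_rot: [-0.125, 0.992, 0.0, 0.001]
contact_force: [-0.1, 0.3, -0.1]
grip_width: 0.001
grip_force: 0.0
```

```bash
python3 - <<'E'
import cv2,numpy as np
from crop import tile
from h import *
t=optics.get_image("top")[:,:,::-1]; s=optics.get_image("scene")[:,:,::-1]
cv2.imwrite("pics/t8.png",t);cv2.imwrite("pics/s8.png",s)
cv2.imwrite("pics/m8.png",np.hstack([tile(t,187,115,120,90),tile(s,320,120,80,60)]))
E
```

```text
(no output)
```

View pics/m8.png

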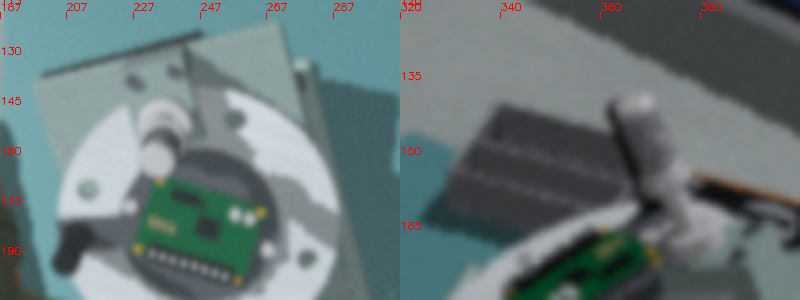

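The pin stands upright in the bushing at (233,160), resting on the plate with the collar proud. Picture views are used up, so from here I rely on numbers. Next: push the post.

```bash
python3 - <<'E'
from fit import *
x=[.5828,.0942,np.radians(14.48)]
d=np.array([np.cos(x[2]),np.sin(x[2]),0])
print("start",np.round((pt(x,.084,np.radians(78),.04)+.035*d)*1e3,1))
prev=None
for p in (78,83,88,93,98,103,106,108,110,112,114,116):
    w=(pt(x,.084,np.radians(p),.04)+.021*d)*1e3
    print(p,np.round(w,1), None if prev is None else np.round(w-prev,1)); prev=w
E
```

```text
start [595.1 182.2 149.6]
78 [581.5 178.7 149.6] None
83 [574.9 178.3 146.6] [-6.6 -0.5 -3.1]
88 [568.3 177.2 143.5] [-6.6 -1.1 -3.1]
93 [561.9 175.4 140.4] [-6.4 -1.7 -3.1]
98 [555.7 173.1 137.3] [-6.2 -2.3 -3.1]
103 [549.7 170.2 134.3] [-6.  -2.9 -3. ]
106 [546.3 168.2 132.5] [-3.5 -2.  -1.8]
108 [544.  166.7 131.3] [-2.2 -1.5 -1.2]
110 [541.8 165.1 130.1] [-2.2 -1.6 -1.2]
112 [539.7 163.5 129. ] [-2.1 -1.6 -1.2]
114 [537.6 161.8 127.8] [-2.1 -1.7 -1.1]
116 [535.6 160.  126.7] [-2.  -1.8 -1.1]
```

Emit:
play_rows:
  commands:
    - [36,24,0,0,1]
    - [48,27,0,0,1]
    - [48,27,0,0,1]
    - [14,4,-20,0,1]
    - [0,0,-45,0,1]

```text
t: 17.23
tcp_pos: [0.6011, 0.1838, 0.2585]
ee_rot: [-0.125, 0.992, 0.0, 0.002]
contact_force: [-0.3, 0.3, -1.2]
grip_width: 0.001
grip_force: 0.0
```

Emit:
play_rows:
  commands:
    - [0,0,-45,0,1]
    - [0,0,-40,0,1]
    - [0,0,-18,0,1]
    - [0,0,-8,0,1]
    - [0,0,0,0,1]

```text
t: 17.85
tcp_pos: [0.5976, 0.1826, 0.1478]
ee_rot: [-0.124, 0.992, -0.0, -0.001]
contact_force: [0.6, 0.1, -0.1]
grip_width: 0.003
grip_force: 0.0
```

Emit:
play_rows:
  commands:
    - [-5,-1,0,0,1]
    - [-5,-1,0,0,1]
    - [-5,-1,0,0,1]
    - [-5,-1,-1,0,1]
    - [0,0,0,0,1]

```text
t: 18.48
tcp_pos: [0.5776, 0.1791, 0.1477]
ee_rot: [-0.125, 0.992, 0.0, 0.0]
contact_force: [-0.1, 0.3, 0.6]
grip_width: -0.003
grip_force: 0.1
```

Emit:
play_rows:
  commands:
    - [-5,-0.5,-2,0,1]
    - [-5,-1,-2.2,0,1]
    - [-5,-1,-2.4,0,1]
    - [-5,-1.5,-2.4,0,1]
    - [0,0,0,0,1]

```text
t: 19.1
tcp_pos: [0.5565, 0.1744, 0.1378]
ee_rot: [-0.125, 0.992, -0.0, -0.001]
contact_force: [0.6, 0.2, 0.6]
grip_width: 0.001
grip_force: 0.3
```

```bash
cat > ph.py <<'E'
from fit import *
import cv2,sys
def post(x=[.5828,.0942,np.radians(14.48)]):
    im=optics.get_image("top"); 
    # green board orientation and pin head (bright spot) in the top view
    hsv=cv2.cvtColor(im,cv2.COLOR_RGB2HSV); m=cv2.inRange(hsv,(40,90,30),(75,255,200)); m[:,:200]=0;m[:,310:]=0;m[:130]=0;m[240:]=0
    c=max(cv2.findContours(m,cv2.RETR_EXTERNAL,cv2.CHAIN_APPROX_NONE)[0],key=cv2.contourArea)
    r=cv2.minAreaRect(c)
    b=[]
    P=[]
    n=Rst(x[2])[:,2]; c0=np.array([x[0],x[1],.106])+.0136*n
    for q in cv2.boxPoints(r):
        o,d=ray("top",*q); w=o+d*((c0-o)@n)/(d@n); P.append(Rst(x[2]).T@(w-c0))
    P=np.array(P); e=[P[1]-P[0],P[2]-P[1]]; l=max(e,key=np.linalg.norm); ang=np.degrees(np.arctan2(l[1],l[0]))%180-90
    g=cv2.cvtColor(im,cv2.COLOR_RGB2GRAY)
    return ang,[round(np.linalg.norm(k)*1e3) for k in e],im
if __name__=="__main__":
    a,e,im=post(); print("board dir deg vs wanted",round(a,1),e); cv2.imwrite("pics/"+sys.argv[1]+".png",im[:,:,::-1])
E
python3 ph.py t9; python3 - <<'E'
# check on start picture
import ph,cv2
import plant
im0=cv2.imread("pics/top0.png")[:,:,::-1]
ph.optics=type("o",(),{"get_image":staticmethod(lambda n:im0.copy())})
print(ph.post()[:2])
E
```

```text
board dir deg vs wanted 73.5 [50, 50]
(np.float64(58.39851156042556), [49, 35])
```

```bash
python3 - <<'E'
import cv2,numpy as np
from fit import *
x=[.5828,.0942,np.radians(14.48)];R=Rst(x[2]);n=R[:,2]
for f in ("top0","t9"):
    im=cv2.imread(f"pics/{f}.png").astype(int); b,g,r=im[...,0],im[...,1],im[...,2]
    m=((g-r>25)&(g-b>12)).astype(np.uint8); m[:,:215]=0;m[:,290:]=0;m[:150]=0;m[225:]=0
    m=cv2.morphologyEx(m,cv2.MORPH_CLOSE,np.ones((5,5),np.uint8))
    c=max(cv2.findContours(m,cv2.RETR_EXTERNAL,cv2.CHAIN_APPROX_NONE)[0],key=cv2.contourArea)[:,0].astype(float)
    c0=np.array([x[0],x[1],.106])+.0136*n; P=[]
    for q in c:
        o,d=ray("top",*q); P.append((R.T@(o+d*((c0-o)@n)/(d@n)-c0))[:2]*1e3)
    rc=cv2.minAreaRect(np.array(P,np.float32)); print(f,m.sum(),rc)
E
```

```text
top0 648 ((3.6417274475097656, -1.88214111328125), (79.37651062011719, 51.175384521484375), 57.13671112060547)
t9 671 ((4.451727867126465, -0.4683990478515625), (78.77462005615234, 51.78574752807617), 72.83779907226562)
```

```bash
cat > ang.py <<'E'
import cv2,sys
from fit import *
x=[.5828,.0942,np.radians(14.48)];R=Rst(x[2]);n=R[:,2]
im=optics.get_image("top")[:,:,::-1]; cv2.imwrite(f"pics/{sys.argv[1]}.png",im); sc=optics.get_image("scene")[:,:,::-1]; cv2.imwrite(f"pics/s{sys.argv[1]}.png",sc)
im=im.astype(int); b,g,r=im[...,0],im[...,1],im[...,2]
m=((g-r>25)&(g-b>12)).astype(np.uint8); m[:,:215]=0;m[:,290:]=0;m[:150]=0;m[225:]=0
m=cv2.morphologyEx(m,cv2.MORPH_CLOSE,np.ones((5,5),np.uint8))
c=max(cv2.findContours(m,cv2.RETR_EXTERNAL,cv2.CHAIN_APPROX_NONE)[0],key=cv2.contourArea)[:,0].astype(float)
c0=np.array([x[0],x[1],.106])+.0136*n; P=[]
for q in c:
    o,d=ray("top",*q); P.append((R.T@(o+d*((c0-o)@n)/(d@n)-c0))[:2]*1e3)
print("board",cv2.minAreaRect(np.array(P,np.float32)),m.sum())
# pin head change against pictures with the pin standing (s8): centre of change
d=np.abs(sc.astype(int)-cv2.imread("pics/s8.png")).sum(2)[132:150,355:380]; print("scene change near pin head",(d>60).sum())
print(robot.get_state()["tcp_pos"])
E
```

Emit:
play_rows:
  commands:
    - [-4,-1.5,-2,0,1]
    - [-4,-1.5,-2,0,1]
    - [-3,-1.5,-1.5,0,1]
    - [0,0,0,0,1]

```text
t: 19.65
tcp_pos: [0.546, 0.1702, 0.1326]
ee_rot: [-0.125, 0.992, -0.0, -0.001]
contact_force: [1.3, 1.5, 0.7]
grip_width: -0.003
grip_force: 0.5
```

```bash
python3 ang.py t10
```

```text
board ((4.29789924621582, -1.1047172546386719), (78.35360717773438, 51.67850112915039), 81.46763610839844) 657
scene change near pin head 205
[0.54609026 0.17013216 0.13258227]
```

Emit:
play_rows:
  commands:
    - [-0.8,-0.5,-0.4,0,1]
    - [-0.8,-0.5,-0.4,0,1]
    - [-0.8,-0.5,-0.4,0,1]
    - [-0.8,-0.5,-0.4,0,1]
    - [-0.8,-0.5,-0.4,0,1]

```text
t: 20.38
tcp_pos: [0.5427, 0.168, 0.1308]
ee_rot: [-0.125, 0.992, 0.0, -0.0]
contact_force: [0.4, 2.5, 0.9]
grip_width: -0.002
grip_force: 1.1
```

Emit:
play_rows:
  commands:
    - [-0.6,-0.4,-0.3,0,1]
    - [-0.6,-0.4,-0.3,0,1]
    - [-0.6,-0.4,-0.3,0,1]
    - [-0.6,-0.4,-0.3,0,1]
    - [-0.6,-0.4,-0.3,0,1]

```text
t: 21.0
tcp_pos: [0.5397, 0.166, 0.1294]
ee_rot: [-0.125, 0.992, -0.0, -0.0]
contact_force: [1.5, 2.6, 0.1]
grip_width: 0.001
grip_force: 1.1
```

```bash
python3 ang.py t11; python3 - <<'E'
import cv2,numpy as np
for f in ("t8","t10","t11"):
    g=cv2.cvtColor(cv2.imread(f"pics/{f}.png"),cv2.COLOR_BGR2GRAY)[150:176,222:246]
    m=(g>165).astype(np.uint8); n,_,s,c=cv2.connectedComponentsWithStats(m); print(f,[(s[i][4],np.round(c[i]+[222,150],1).tolist()) for i in range(1,n) if s[i][4]>8])
E
```

```text
board ((4.302253723144531, -0.3371772766113281), (79.41107177734375, 52.14260482788086), 87.37359619140625) 644
scene change near pin head 207
[0.53955706 0.16586749 0.1293144 ]
t8 [(np.int32(254), [227.7, 160.5]), (np.int32(14), [240.9, 151.1])]
t10 [(np.int32(261), [228.2, 160.0]), (np.int32(11), [240.6, 150.9])]
t11 [(np.int32(256), [228.1, 160.1])]
```

```bash
cat > pd.py <<'E'
import cv2,numpy as np,sys
a=cv2.imread("pics/t8.png").astype(int)
for f in sys.argv[1:]:
    d=np.abs(a-cv2.imread(f"pics/{f}.png")).sum(2); print(f,"head",d[153:166,230:240].mean().round(1),"bracket ref",d[132:142,225:245].mean().round(1))
E
python3 pd.py t10 t11
```

```text
t10 head 44.3 bracket ref 7.0
t11 head 41.7 bracket ref 9.1
```

Emit:
play_rows:
  commands:
    - [-0.6,-0.4,-0.3,0,1]
    - [-0.6,-0.4,-0.3,0,1]
    - [-0.6,-0.4,-0.3,0,1]
    - [0,0,0,0,1]

```text
t: 21.6
tcp_pos: [0.5377, 0.1646, 0.1284]
ee_rot: [-0.125, 0.992, -0.0, -0.0]
contact_force: [2.0, 1.2, 0.5]
grip_width: -0.004
grip_force: 0.7
```

```bash
python3 ang.py t12; python3 pd.py t12
```

```text
board ((4.039745330810547, -0.190277099609375), (79.68247985839844, 52.11886978149414), 89.52328491210938) 642
scene change near pin head 270
[0.53773616 0.16461291 0.1284262 ]
t12 head 147.5 bracket ref 10.2
```

Emit:
play_rows:
  commands:
    - [4,1,1.5,0,1]
    - [8,2,3,0,1]
    - [8,2,10,0,1]
    - [0,0,50,0,1]
    - [0,0,60,0,1]

```text
t: 22.32
tcp_pos: [0.5574, 0.1695, 0.253]
ee_rot: [-0.125, 0.992, -0.0, -0.002]
contact_force: [0.9, 0.6, -0.1]
grip_width: -0.001
grip_force: 0.0
```

Emit:
play_rows:
  commands:
    - [-30,0,40,0,1]
    - [-50,0,0,0,1]
    - [-50,0,0,0,1]
    - [-20,0,0,0,1]
    - [0,0,0,0,1]

```text
t: 22.95
tcp_pos: [0.407, 0.1697, 0.2937]
ee_rot: [-0.125, 0.992, -0.0, 0.0]
contact_force: [-0.5, 1.0, 0.5]
grip_width: 0.002
grip_force: 0.0
```

```bash
python3 ang.py t13; python3 pd.py t13; python3 - <<'E'
from fit import *
import cv2
x=[.5828,.0942,np.radians(14.48)];a=Rst(x[2])[:,2];B=np.array([.6374,.1084,.175])
for h in (.084,.054): print(h,"top",np.round(proj("top",B+h*a),1),"scene",np.round(proj("scene",B+h*a),1))
for f in ("s8","st13"):
    g=cv2.cvtColor(cv2.imread(f"pics/{f}.png"),cv2.COLOR_BGR2GRAY); print(f); print(g[134:166:2,360:390:2])
for f in ("t8","t13"):
    g=cv2.cvtColor(cv2.imread(f"pics/{f}.png"),cv2.COLOR_BGR2GRAY); print(f); print(g[144:172:2,222:250:2])
E
```

```text
board ((4.044225692749023, 0.3481903076171875), (79.94470977783203, 52.11886978149414), 89.52328491210938) 670
scene change near pin head 91
[0.40892528 0.17003746 0.29332978]
t13 head 142.9 bracket ref 31.3
0.084 top [233.4 160.3] scene [367.7 139.7]
0.054 top [234.4 157.4] scene [371.3 148.8]
s8
[[133 134 135 135 133 134 125  96  73  65  62  63  63  63  62]
 [135 135 136 135 132 133 134 132 129 109  79  64  63  62  64]
 [135 133 136 141 146 140 135 134 137 136 125  96  72  66  65]
 [130  97 130 151 169 155 136 135 136 140 137 134 129 108  80]
 [123  54 112 123 128 120 131 135 135 137 136 136 138 136 130]
 [125  60  66  79  84  99 121 137 137 137 134 137 135 136 138]
 [ 80  62  42  63  73  96 117 134 139 139 137 137 136 138 140]
 [ 55  49  25  55  71  86 109 130 138 139 143 139 140 138 138]
 [ 56  54  32  39  65  73  88 116 139 141 142 140 140 140 141]
 [ 60  55  45  25  56  68  91 127 150 144 142 142 140 141 138]
 [ 72  65  62  27  50  74 103 142 156 133 125 132 136 138 140]
 [ 62  66  74  57  66  93 115 127 133  96  68  53  81 108 125]
 [ 55  57  79  66  53  79  99 112 126  74  26
[... 2182 characters left out ...]
6 155 155 186 178 159 151 154 152 127 107 105 128]
 [191 193 166 163 179 144 107  94  93 126 134  99  98 123]
 [195 196 178 172 167 138 138 118  86  78 114 101  97 116]
 [197 198 190 164 166 180 177 169 130  82 107 101  98 106]
 [198 195 194 166 173 179 182 181 167 105 108 104 107 116]
 [194 194 193 175 170 182 182 183 172 115 115 112 113 118]
 [192 194 192 185 166 174 180 177 154  94  84  81  78  80]
 [193 194 195 192 186 162 144 128  94  70  69  70  68  69]
 [194 192 193 190 168 121  97  86  73  75  79  78  73  70]
 [192 192 190 164 115  93  92  91  88  89  91  91  88  79]
 [193 193 177 116  94  90  92  92  92  91  91  90  93  90]
 [193 188 141  96  91  91  92  91  93  91  91  88  86  85]]
```

Pin dropped: the head top in the scene view moved from (368,140) to about (371.5,149), against a predicted home of (371.3,148.8). A gentle press on the head will confirm it is seated.

Emit:
play_rows:
  commands:
    - [40,-13,0,0,1]
    - [55,-18,0,0,1]
    - [55,-18,0,0,1]
    - [45,-14,-15,0,1]
    - [11,-4,-25,0,1]

```text
t: 23.68
tcp_pos: [0.6189, 0.1013, 0.2514]
ee_rot: [-0.123, 0.992, -0.0, 0.001]
contact_force: [-0.1, 0.1, -0.2]
grip_width: 0.002
grip_force: 0.0
```

Emit:
play_rows:
  commands:
    - [0,0,-8,0,1]
    - [0,0,-5,0,1]
    - [0,0,-3,0,1]
    - [0,0,-2,0,1]
    - [0,0,0,0,1]

```text
t: 24.3
tcp_pos: [0.6138, 0.1031, 0.2357]
ee_rot: [-0.125, 0.992, 0.0, 0.001]
contact_force: [-1.3, 0.2, 0.6]
grip_width: 0.002
grip_force: 0.0
```

Emit:
play_rows:
  commands:
    - [0,0,-2,0,1]
    - [0,0,-2,0,1]
    - [0,0,0,0,1]

```text
t: 24.68
tcp_pos: [0.6138, 0.1028, 0.2308]
ee_rot: [-0.125, 0.992, -0.0, -0.0]
contact_force: [0.7, -0.5, -0.3]
grip_width: -0.0
grip_force: 0.0
```

Emit:
play_rows:
  commands:
    - [0,0,-2,0,1]
    - [0,0,-2,0,1]
    - [0,0,0,0,1]

```text
t: 25.05
tcp_pos: [0.6138, 0.1028, 0.2267]
ee_rot: [-0.125, 0.992, -0.0, -0.0]
contact_force: [-0.2, 1.6, -0.1]
grip_width: -0.002
grip_force: 0.0
```

Emit:
play_rows:
  commands:
    - [0,0,-1.5,0,1]
    - [0,0,-1.5,0,1]
    - [0,0,0,0,1]

```text
t: 25.42
tcp_pos: [0.6141, 0.1029, 0.2261]
ee_rot: [-0.125, 0.992, 0.0, 0.001]
contact_force: [-3.2, 0.1, 8.4]
grip_width: -0.009
grip_force: 4.6
```

Emit:
play_rows:
  commands:
    - [0,0,-1,0,1]
    - [0,0,0,0,1]

```text
t: 25.68
tcp_pos: [0.6142, 0.1028, 0.2261]
ee_rot: [-0.125, 0.992, 0.0, 0.002]
contact_force: [-4.1, -2.2, 12.4]
grip_width: 0.001
grip_force: 6.5
```

Emit:
play_rows:
  commands:
    - [0,0,20,0,1]
    - [0,0,40,0,1]
    - [-40,0,30,0,1]
    - [-55,0,0,0,1]
    - [-55,0,0,0,1]

```text
t: 26.3
tcp_pos: [0.4629, 0.1029, 0.3134]
ee_rot: [-0.124, 0.992, 0.0, 0.001]
contact_force: [-0.8, 0.4, 0.7]
grip_width: 0.004
grip_force: 0.0
```

Emit:
play_rows:
  commands:
    - [-40,0,0,0,1]
    - [0,0,0,0,1]
    - [0,0,0,0,1]

```text
t: 26.68
tcp_pos: [0.4247, 0.103, 0.3134]
ee_rot: [-0.125, 0.992, 0.0, 0.001]
contact_force: [0.6, 0.2, -0.7]
grip_width: -0.0
grip_force: 0.0
```

```bash
python3 ang.py t14; python3 - <<'E'
import cv2
g=cv2.cvtColor(cv2.imread("pics/st14.png"),cv2.COLOR_BGR2GRAY); h=cv2.cvtColor(cv2.imread("pics/st13.png"),cv2.COLOR_BGR2GRAY)
print(g[144:156:1,366:382:2]); print(h[144:156:1,366:382:2])
E
```

```text
board ((3.761016845703125, 0.199493408203125), (80.39533996582031, 52.53545379638672), 89.70097351074219) 679
scene change near pin head 91
[0.42518298 0.10295483 0.3129975 ]
[[138 139 138 136 137 138 135 135]
 [138 141 137 138 138 139 138 136]
 [134 137 139 139 139 139 138 138]
 [112 122 140 144 144 140 139 140]
 [ 73 105 147 153 154 141 140 142]
 [ 56 110 155 161 163 142 140 143]
 [ 56 119 149 154 153 136 140 142]
 [ 56 102 128 131 130 130 140 142]
 [ 55  77 102 103 105 126 140 142]
 [ 61  66  80  80  91 116 133 141]
 [ 69  65  62  71  78 104 112 125]
 [ 82  65  61  68  78  98  95  96]]
[[138 140 137 136 137 137 135 135]
 [137 141 137 136 137 138 137 137]
 [134 136 138 138 139 139 139 137]
 [111 121 139 142 142 140 138 139]
 [ 73 103 148 152 153 142 139 142]
 [ 57 110 154 160 163 142 139 142]
 [ 55 117 149 154 153 136 140 141]
 [ 56 100 128 131 130 129 140 141]
 [ 56  76 101 102 106 126 140 141]
 [ 60  66  79  80  90 114 132 140]
 [ 69  64  64  71  78 102 112 124]
 [ 81  64  60  68  77  99  95  95]]
```

The pin did not move under the press, so it is seated, and the board is at 89.7° against the wanted 90°.

```bash
python3 -c "
from plant import robot
print(robot.finish_job())"
```

```text
the job is handed in; nothing more can be done
None
```

The job is handed in at about 27 s: the camera puts the long terminal row within about 0.3° of facing the low side, and the index pin dropped through bracket and turntable to its home height and did not move under a 12 N press; finding the bushing took several tries, the hardest a contact of about 21 N on its rim.

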